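Run a row of girder clips up to the end stop and lock it

TASK

Four girder clips stand touching in the channel of the drilling jig, short of the end stop. With the fingertips, push gently on the last clip only (the one farthest from the stop) so that the whole row slides along the channel as one train until it is tight against the end stop; then push the keeper's upright tab toward the channel, all the way in, so that its bar lies across the channel behind the last clip. Do not pick up or tip any clip, and leave the loose things around the jig where they are.

Things in the scene. Friction and masses are not known exactly. Their poses are not given: they have to be found in the camera images.
- fixture: Drilling jig fixed to the bench: steel plate 60 x 310 x 8 mm (y = -165 to 145 mm) with a channel 38 mm wide along its y axis, floor 8 mm and side lips 14 mm above the bench, +y end open; bright end stop block 54 x 20 mm, 34 mm above the bench, at the -y end. An ear (x = -85 to -30, y = -21 to 43 mm) carries the keeper. Origin: on the bench, mid-width of the channel.
- stop_face (a point): Centre of the end stop's face against which the first clip must come, 17 mm above the bench (fixture frame x = 0, y = -142 mm). The row is pushed toward the fixture's -y.
- keeper_tab (a point): Centre of the keeper's upright tab: a steel plate 10 mm thick along the fixture's x, 28 mm wide along its y, reaching from 18 to 46 mm above the bench; this point is 34 mm above the bench, moves with the keeper, and lies at fixture x = -54 mm plus the joint value, y = 11 mm.
- keeper (a joint): Slide of the keeper, m: 0 = drawn back, clear of the channel (starts at 0 to 0.004); grows as the tab is pushed toward the fixture's +x; 0.026 = fully in. Stays where left; about 1.2 N of friction. Its bar (fixture y = 6 to 16 mm, 9 to 17 mm above the bench) passes behind the last clip only if the row is within 4 mm of home.
- clip1: U-shaped galvanised girder clip, 36 x 36 x 18 mm, 90 g, the first clip, next to the end stop. On the channel floor, U open upward, its two 4 mm thick walls across the channel (at its y = -18 and +18 mm): each shows a flat face 36 mm wide along the channel, 8 to 26 mm above the bench. Origin: underside centre; axes as the fixture's.
- clip2: U-shaped galvanised girder clip, 36 x 36 x 18 mm, 90 g, the second clip. On the channel floor, U open upward, its two 4 mm thick walls across the channel (at its y = -18 and +18 mm): each shows a flat face 36 mm wide along the channel, 8 to 26 mm above the bench. Origin: underside centre; axes as the fixture's.
- clip3: U-shaped galvanised girder clip, 36 x 36 x 18 mm, 90 g, the third clip. On the channel floor, U open upward, its two 4 mm thick walls across the channel (at its y = -18 and +18 mm): each shows a flat face 36 mm wide along the channel, 8 to 26 mm above the bench. Origin: underside centre; axes as the fixture's.
- clip4: U-shaped galvanised girder clip, 36 x 36 x 18 mm, 90 g, the last clip, farthest from the end stop: the one to push. On the channel floor, U open upward, its two 4 mm thick walls across the channel (at its y = -18 and +18 mm): each shows a flat face 36 mm wide along the channel, 8 to 26 mm above the bench. Origin: underside centre; axes as the fixture's.
- nut_loose: Flanged hexagon nut, 28 mm wide and 16 mm high, lying loose beside the jig; leave alone. Origin: underside centre.
- bolt_loose: Bolt with nut, 22 x 95 x 20 mm, lying loose beside the jig, long axis its own y; leave alone. Origin: underside centre.

How it is judged:
On the way, in this order (a step that is already met when the one before it is completed fails the run):
1. the whole row is tight against the end stop, with the keeper still drawn back (y of clip1 in the frame of fixture below -0.121 m and y of clip2 in the frame of fixture below -0.0845 m and y of clip3 in the frame of fixture below -0.048 m and y of clip4 in the frame of fixture below -0.0115 m and value of joint keeper below 0.01 m), for 0.2 s.
2. the keeper is pushed in behind the last clip (value of joint keeper above 0.021 m), for 0.2 s.
At the end, for the whole second after the job is handed in: The first clip is within 3 mm of the end stop and the others within 3.5, 4 and 4.5 mm of their places in a tight row; all four sit flat on the channel floor and are at rest; the keeper is at least 21 mm of its 26 mm in (y of clip1 in the frame of fixture below -0.121 m and y of clip2 in the frame of fixture below -0.0845 m and y of clip3 in the frame of fixture below -0.048 m and y of clip4 in the frame of fixture below -0.0115 m and z of each of clip1, clip2, clip3, clip4 in the frame of fixture below 0.0115 m and angle between each of clip1, clip2, clip3, clip4's own z axis and vertical below 0.12 rad and linear speed of each of clip1, clip2, clip3, clip4 below 0.01 m/s and value of joint keeper above 0.021 m); the robot touches nothing.
It fails at once if a clip is lifted or tipped (z of any of clip1, clip2, clip3, clip4 in the frame of fixture above 0.016 m or angle between any of clip1, clip2, clip3, clip4's own z axis and vertical above 0.35 rad).
It fails at once if the robot pushes on a clip other than the last one (contact force between any of the arm, the fingers and clip1 above 1.5 N or contact force between any of the arm, the fingers and clip2 above 1.5 N or contact force between any of the arm, the fingers and clip3 above 1.5 N).
It fails at once if the last clip is pushed hard (over 35 N) or squeezed (contact force between the fingers and clip4 above 35 N).
It fails at once if a loose bystander is moved more than 20 mm (distance of any of nut_loose, bolt_loose from where it was at the start of the episode above 0.02 m).
It also fails if it takes over 45 s, if anything falls off the work surface, if the arm or the gripper's body presses on something with over 40 N, if the wrist force passes 120 N, or if a joint passes its speed limit or range.

ROBOT

A 7-joint arm with a two-finger parallel gripper is mounted at the origin on the work surface; the furniture and walls round the work are solid. World frame = base frame: x ahead of the robot, y to its left, z up, the work surface at z = 0. Lengths are in m, angles in rad, forces in N, time in s.
With the tool pointing down it reaches from about 0.425 to 0.875 m from the base axis. Payload 4.7 kg.
Tool frame: the origin (TCP) lies midway between the tips of the shut fingers; the grasp point (between the pads) lies 19 mm behind it; z points along the fingers, y is the direction in which the jaws open and shut (so a half turn about z gives the same grasp; the last joint's range is limited). The gripper opens to 85 mm and grips with 20 to 120 N. Pads are 22 mm wide; open, the fingers measure 114 mm over their backs; the gripper's body (76 mm by 85 mm) begins 54 mm behind the grasp point. The pads swing forward as they close: fully open they stand 13 mm farther back than shut.
Start: joints at [-1.185, 0.321, -0.07, 1.45, 0.023, 1.371, -0.057], TCP at [0.236, 0.606, 0.231] pointing down, gripper open.
Joint ranges: [-2.86, 2.86], [-0.3, 2.09], [-1.38, 1.24], [0.06, 2.45], [-1.56, 4.7], [0.09, 2.05], [-2.69, 2.69]. Speed limits (rad/s): [2.57, 2.57, 3.14, 3.14, 3.14, 3.14, 3.14].

INTERFACE

Orientations are given as a 3x3 rotation matrix whose columns are the frame's x, y, z axes.
In Python, from bench import arm gives the robot as it stands.
- The arm moves only by the tool send_rows, never from a script. Its argument "targets" is a list of rows, each a list of 4 numbers: the shift along the tool's x, y, z in mm, then the turn about the tool's z in rad. In form: [[dx, dy, dz, roll], ...]. A call has exactly 5 rows; each row is the pose to reach, as a shift and turn from the pose commanded when the call began, along the tool's axes at that moment; what a row does not reach only later rows make up. A row lasts 1/8 s, in which the tool goes at most 62.5 mm and 10.7 degrees, less where a joint would pass 70% of its speed; a pose out of reach is approached as far as the arm can. A call with a gripper value outside its range is refused whole. "gripper" is the finger opening in mm, from 0 to 85.4, set as the call begins (left out, the last holds). The fingers move at their own pace and stop on an object; the grip force is fixed at half the most. Time passes only in rows, so rows that repeat a pose let the fingers close, or fill a call up. It gives the time, the measured TCP pose, the force and the opening at its end, in the units of the state.
- arm.read_state(): the state, without advancing time (a new reading comes with each control period).
- arm.capture(name): name is "scene" or "side" or "wrist"; returns a dict with "img" (384x512x3 uint8, red, green, blue), "vertical_fov" (degrees; the focal length in pixels is half the picture's height over the tangent of half this angle, whatever the lens; pixels are square), "cx", "cy" (the principal point, pixels), "pose" (4x4, takes a point from camera to world coordinates). Camera axes: x right, y up, looking along -z (the intrinsics and any distortion apply to the point x, -y, -z); pixel columns grow to the right and rows downward; lengths in m; the calibration is good to about 2 mm. A picture is of the moment at which its call begins. There is no depth.
- arm.close_job(): hands the job in, once; it reports no verdict.
The state is a dict: "t": time; "joints": joint angles; "qvel": joint speeds; "joint_efforts": joint torques, N m; "tool_pos": TCP position; "orientation": TCP orientation; "ft_force": force on the tool from outside, world axes, zero at the start; "moment": the same for the moment, N m; "width": opening from 0.0 (shut) to 1.0 (fully open).
Only numpy, scipy, OpenCV 4.12 (cv2) and the standard library are available. Lean on these libraries where they do the work, as an engineer would, in place of code of your own. Each camera call takes 0.05 s, during which the arm holds its last target.

## Working session

There is one attempt and no reset: what is moved stays moved. The work goes in short steps, Python scripts to look and compute and a tool call to move; the robot and the scene stay as the last step left them, time stands still between calls to the robot, and variables do not carry over. Pictures are saved under pics/ and viewed, and the job is handed in when it is done.

Besides the shell and the picture viewer there is one more tool, called after "Call:" as name([rows], argument=value, ...), one row to a line, values as JSON. send_rows: Moves the arm, as the interface text tells. Its arguments: {"type":"object","properties":{"targets":{"type":"array","items":{"type":"array","items":{"type":"number"}}},"gripper":{"type":"number"}},"required":["targets"]}

```bash
ls; mkdir -p pics
python3 - <<'E'
from bench import arm
import cv2,numpy as np
s=arm.read_state()
print(s['t'],s['tool_pos'],np.round(s['orientation'],3),s['width'],s['ft_force'])
for n in ["scene","side"]:
    c=arm.capture(n); cv2.imwrite(f"pics/{n}0.png",c["img"][:,:,::-1]); print(n,{k:v for k,v in c.items() if k!="img"})
    np.savez(f"{n}0.npz",**c)
E
```

```text
pics
0.0 [0.23593492 0.60506421 0.2302023 ] [[-0.932  0.363 -0.001]
 [ 0.363  0.932 -0.002]
 [-0.    -0.002 -1.   ]] 0.9996865824952265 [ 0.61921234 -0.16474063 -1.02663313]
scene {'vertical_fov': 45.792736880348805, 'cx': 253.1855413621024, 'cy': 195.3352332980055, 'pose': array([[-5.41142694e-01,  5.52144312e-01, -6.34272216e-01,
        -5.47828825e-02],
       [-8.40930748e-01, -3.55530331e-01,  4.07962818e-01,
         4.87910171e-01],
       [-2.48661317e-04,  7.54145108e-01,  6.56707770e-01,
         6.14476375e-01],
       [ 0.00000000e+00,  0.00000000e+00,  0.00000000e+00,
         1.00000000e+00]])}
side {'vertical_fov': 56.19216003839244, 'cx': 251.5304852288936, 'cy': 186.1874587960514, 'pose': array([[ 0.99975822, -0.00475425, -0.02146847,  0.44242383],
       [-0.01244205,  0.68269747, -0.73059521, -0.46318645],
       [ 0.0181299 ,  0.73068568,  0.68247326,  0.64177705],
       [ 0.        ,  0.        ,  0.        ,  1.        ]])}
```

View pics/scene0.png

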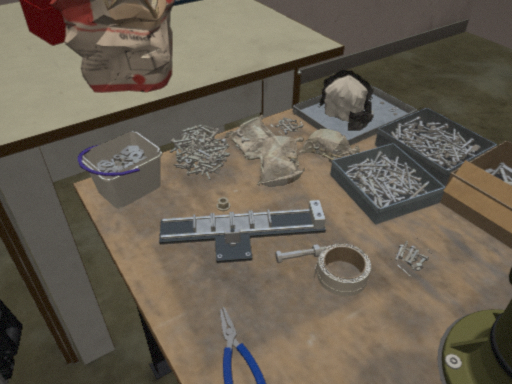

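View pics/side0.png

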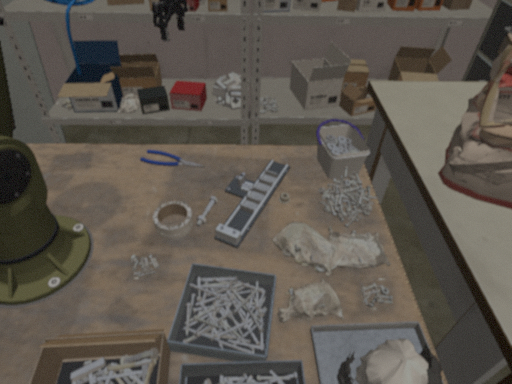

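The jig runs from about (160,230) to (325,215) in the scene view, with the bright stop at its right end and the ear at (233,247). In the side view it runs from (232,235) (stop) to (285,165). I'll enlarge both.

Run:
```python
import cv2,numpy as np
a=np.load("scene0.npz")["img"][180:280,140:340,::-1]; cv2.imwrite("pics/s_z.png",cv2.resize(a,None,fx=4,fy=4,interpolation=cv2.INTER_CUBIC))
a=np.load("side0.npz")["img"][150:250,190:310,::-1]; cv2.imwrite("pics/d_z.png",cv2.resize(a,None,fx=6,fy=6,interpolation=cv2.INTER_CUBIC))
```

```text
(no output)
```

View pics/s_z.png

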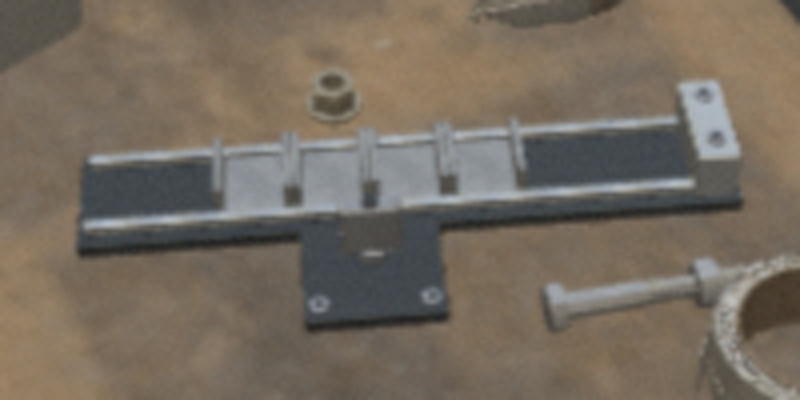

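View pics/d_z.png

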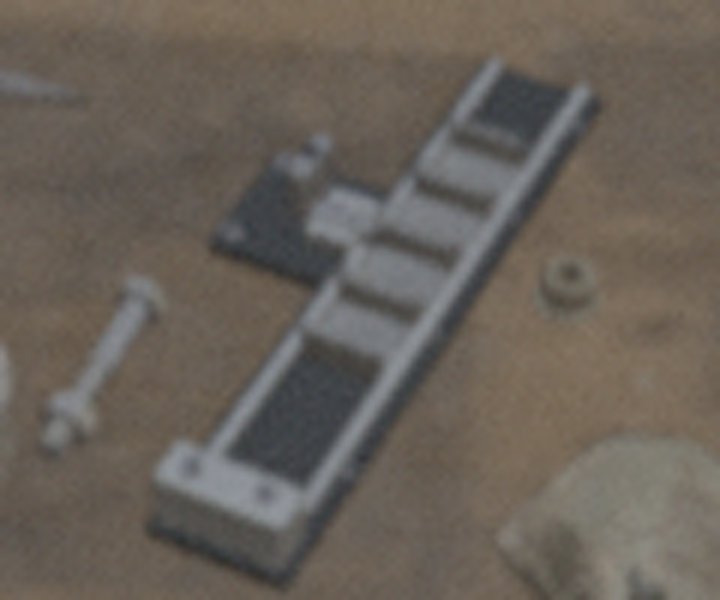

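```bash
cat > h.py <<'E'
import numpy as np
def ray(c,u,v,z):
    H=c["img"].shape[0]; f=H/2/np.tan(np.radians(float(c["vertical_fov"]))/2)
    d=np.array([(u-c["cx"])/f,-(v-c["cy"])/f,-1]); P=c["pose"]; w=P[:3,:3]@d; o=P[:3,3]
    return (o+w*(z-o[2])/w[2])[:2]
def proj(c,p):
    H=c["img"].shape[0]; f=H/2/np.tan(np.radians(float(c["vertical_fov"]))/2)
    P=c["pose"]; q=P[:3,:3].T@(np.array(p)-P[:3,3]); return np.array([c["cx"]+f*q[0]/-q[2], c["cy"]-f*q[1]/-q[2]])
def fit(F,W):
    F=np.array(F);W=np.array(W);a=F-F.mean(0);b=W-W.mean(0)
    th=np.arctan2((a[:,0]*b[:,1]-a[:,1]*b[:,0]).sum(),(a*b).sum())
    R=np.array([[np.cos(th),-np.sin(th)],[np.sin(th),np.cos(th)]]); t=W.mean(0)-R@F.mean(0)
    return th,R,t,W-(F@R.T+t)
E
python3 - <<'E'
from h import *
S=np.load("scene0.npz");D=np.load("side0.npz")
zs=lambda X,Y:((X+.5)/4-.5+140,(Y+.5)/4-.5+180)
zd=lambda X,Y:((X+.5)/6-.5+190,(Y+.5)/6-.5+150)
ps=[((80,252),(-30,145,0)),((742,208),(-30,-165,0)),((308,328),(-85,43,0)),((447,318),(-85,-21,0)),((678,84),(27,-142,34)),((716,80),(27,-162,34)),((697,162),(-27,-142,34)),((738,158),(-27,-162,34))]
pd=[((180,440),(-27,-142,34)),((153,487),(-27,-162,34)),((310,490),(27,-142,34)),((297,525),(27,-162,34)),((150,527),(-30,-165,0)),((280,587),(30,-165,0)),((600,100),(30,145,0)),((212,245),(-85,-21,0))]
for nm,c,z,pp in (("S",S,zs,ps),("D",D,zd,pd)):
    W=[ray(c,*z(*p),f[2]/1e3)for p,f in pp];F=[np.array(f[:2])/1e3 for p,f in pp]
    th,R,t,r=fit(F,W);print(nm,np.degrees(th),t);print(np.round(r*1e3@R,1).tolist())
    if nm=="S":
        print("clip wall tops, z26")
        for p in [(218,140),(290,133),(366,129),(444,124),(516,119)]:print(np.round((ray(c,*z(*p),.026)-t)@R*1e3,1))
    else:
        for p in [(490,145),(455,195),(412,248),(380,303),(340,353)]:print(np.round((ray(c,*z(*p),.026)-t)@R*1e3,1))
E
```

```text
S -28.07465647823172 [0.47937578 0.18188598]
[[0.1, -1.6], [3.0, -0.5], [0.9, -3.1], [1.6, -0.6], [-2.1, 0.6], [-0.8, 1.9], [-1.9, 1.3], [-0.8, 2.1]]
clip wall tops, z26
[12.3 78.7]
[14.3 44.9]
[14.1  9.1]
[ 14.6 -28. ]
[ 15.2 -62.4]
D -26.330461301087354 [0.477043   0.18491678]
[[0.2, -2.7], [2.5, -6.8], [0.2, -2.6], [3.4, 0.9], [-1.5, 2.7], [-4.7, -0.4], [-0.6, 4.7], [0.4, 4.2]]
[ 6.8 69.2]
[ 6.3 32.8]
[ 3.7 -4.8]
[  5.6 -39.5]
[  3.4 -71.5]
```

Call:
send_rows([
  [-50, -25, 0, 0.03],
  [-105, -50, 0, 0.06],
  [-160, -77, 0, 0.1],
  [-215, -104, 0, 0.1],
  [-260, -126, 0, 0.1],
], gripper=0)

```text
t: 0.72
tool_pos: [0.4343, 0.3911, 0.231]
orientation: [[-0.89, 0.456, 0.0], [0.456, 0.89, -0.001], [-0.0, -0.001, -1.0]]
ft_force: [1.1, 0.4, -0.4]
width: -0.0
```

Run:
```python
from bench import arm
import cv2,numpy as np
c=arm.capture("wrist"); cv2.imwrite("pics/w1.png",c["img"][:,:,::-1]); np.savez("w1.npz",**c)
s=arm.read_state()
print(s['t'],s['tool_pos'],np.round(s['orientation'],3),s['width'],s['ft_force'],c["pose"],s["joints"])
```

```text
0.775 [0.44039773 0.38407923 0.23113969] [[-0.885  0.465  0.004]
 [ 0.465  0.885 -0.005]
 [-0.006 -0.003 -1.   ]] -0.0016947919315506467 [ 3.88378803 -4.54937197  0.10582101] [[ 4.55737349e-01 -8.44246996e-01 -2.82046945e-01  3.62573063e-01]
 [ 8.90113775e-01  4.31908741e-01  1.45438323e-01  4.29489300e-01]
 [-9.67326231e-04 -3.17335547e-01  9.48312825e-01  3.73542019e-01]
 [ 0.00000000e+00  0.00000000e+00  0.00000000e+00  1.00000000e+00]] [-0.86419328  0.18024895  0.11132323  1.62549035 -0.01409993  1.33765857
  0.33604367]
```

View pics/w1.png

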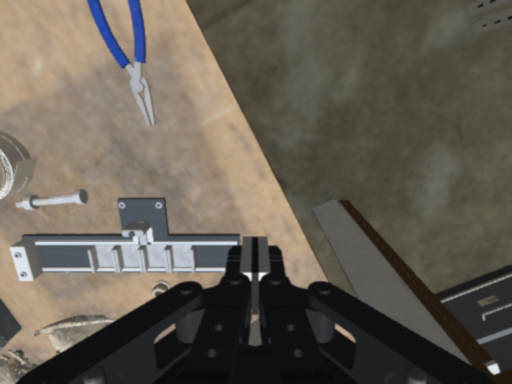

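The jig lies at left, row about 255; stop at (22,262), last clip's outer wall at (192,258), tab at (143,236). I'll move along -y to get it centred and closer.

Call:
send_rows([
  [0, -40, 15, 0],
  [0, -80, 30, 0],
  [0, -120, 45, 0],
  [0, -120, 50, 0],
  [0, -120, 50, 0],
])

```text
t: 1.4
tool_pos: [0.3781, 0.2875, 0.1813]
orientation: [[-0.891, 0.454, 0.0], [0.454, 0.891, 0.0], [0.0, 0.001, -1.0]]
ft_force: [0.3, 0.4, 0.8]
width: 0.002
```

Run:
```python
from bench import arm
import cv2,numpy as np
c=arm.capture("wrist"); cv2.imwrite("pics/w2.png",c["img"][:,:,::-1]); np.savez("w2.npz",**c)
s=arm.read_state()
print(s['t'],s['tool_pos'],np.round(s['orientation'],3),s['ft_force'],c["vertical_fov"])
cv2.imwrite("pics/w2z.png",cv2.resize(c["img"][150:380,30:480,::-1],None,fx=1.75,fy=1.75,interpolation=cv2.INTER_CUBIC))
```

```text
1.45 [0.37840864 0.28801675 0.18172021] [[-0.891  0.454  0.001]
 [ 0.454  0.891  0.001]
 [-0.     0.001 -1.   ]] [-1.28531521  0.86120845  0.39612108] 67.61433055932528
```

View pics/w2.png

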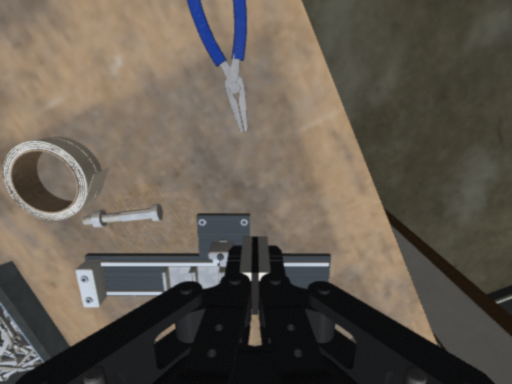

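The jig is visible, but the fingers hide the clips at (200–290,270). I'll back off toward tool +x for one clear picture.

Call:
send_rows([
  [35, 0, 0, 0],
  [70, 0, 0, 0],
  [90, 0, 0, 0],
  [90, 0, 0, 0],
  [90, 0, 0, 0],
])

```text
t: 2.08
tool_pos: [0.299, 0.328, 0.1816]
orientation: [[-0.891, 0.455, 0.001], [0.455, 0.891, 0.0], [-0.001, 0.001, -1.0]]
ft_force: [-0.7, -0.9, -0.2]
width: -0.003
```

Run:
```python
from bench import arm
import cv2,numpy as np
c=arm.capture("wrist"); np.savez("w3.npz",**c)
s=arm.read_state()
print(s['t'],s['tool_pos'],np.round(s['orientation'],3),s['ft_force'],c["vertical_fov"])
cv2.imwrite("pics/w3z.png",cv2.resize(c["img"][200:384,40:360,::-1],None,fx=2.5,fy=2.5,interpolation=cv2.INTER_CUBIC))
```

```text
2.125 [0.29913491 0.32769201 0.1815486 ] [[-0.89   0.456  0.001]
 [ 0.456  0.89   0.   ]
 [-0.     0.    -1.   ]] [ 0.77493863  0.05350672 -0.19611749] 67.61433055932528
```

View pics/w3z.png

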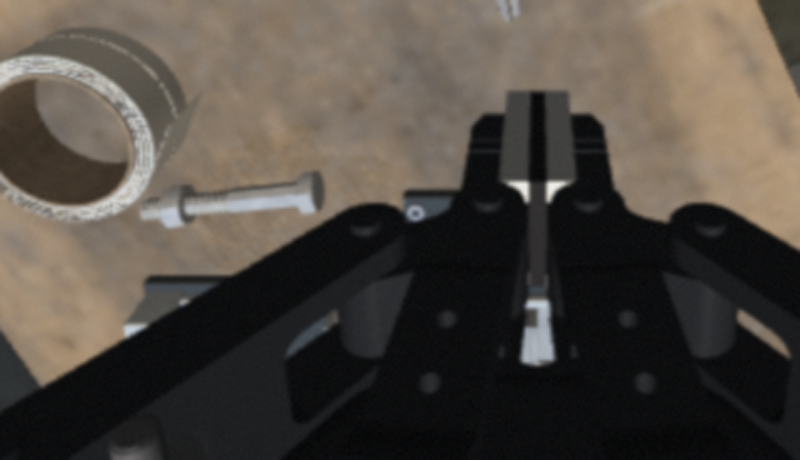

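The backing off was the wrong way (the jig moved under the fingers). I'll go toward tool -x instead.

Call:
send_rows([
  [-45, 0, 0, 0],
  [-100, 0, 0, 0],
  [-150, 0, 0, 0],
  [-175, 0, 0, 0],
  [-175, 0, 0, 0],
])

```text
t: 2.75
tool_pos: [0.4562, 0.2458, 0.1811]
orientation: [[-0.888, 0.46, 0.0], [0.46, 0.888, -0.001], [-0.001, -0.001, -1.0]]
ft_force: [-0.7, -0.6, -0.2]
width: -0.002
```

Run:
```python
from bench import arm
import cv2,numpy as np
c=arm.capture("wrist"); np.savez("w4.npz",**c)
s=arm.read_state()
print(s['t'],s['tool_pos'],np.round(s['orientation'],3),s['ft_force'],c["vertical_fov"])
cv2.imwrite("pics/w4z.png",cv2.resize(c["img"][90:330,50:370,::-1],None,fx=2.5,fy=2.5,interpolation=cv2.INTER_CUBIC))
```

```text
2.8 [0.45451168 0.24728816 0.18103773] [[-0.889  0.457 -0.001]
 [ 0.457  0.889 -0.   ]
 [ 0.    -0.001 -1.   ]] [-0.1228421   0.11555195 -0.83744582] 67.61433055932528
```

View pics/w4z.png

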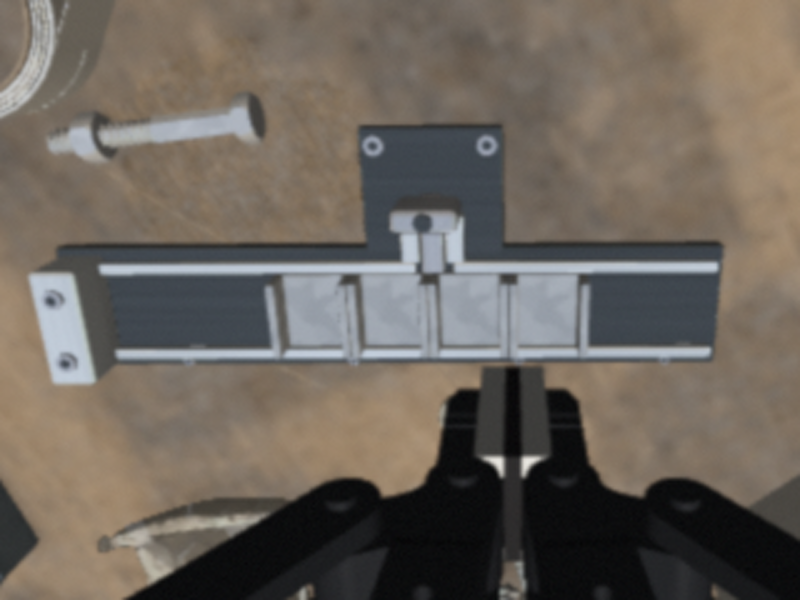

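Clear view: stop top at zoom (30–95,272–384), the ear corners at (360,126),(501,126), plate right corners (720,243),(714,360), outer face of the last clip near x=590, tab top (390–462,210–232).

Run:
```python
from h import *
c=np.load("w4.npz")
z=lambda X,Y:((X+.5)/2.5-.5+50,(Y+.5)/2.5-.5+90)
pp=[((360,126),(-85,-21,8)),((501,125),(-85,43,8)),((721,243),(-30,145,8)),((714,361),(30,145,8)),((58,246),(-30,-165,8)),((30,273),(-27,-162,34)),((72,272),(-27,-142,34)),((96,382),(27,-142,34)),((55,384),(27,-162,34))]
W=[ray(c,*z(*p),f[2]/1e3)for p,f in pp];F=[np.array(f[:2])/1e3 for p,f in pp]
th,R,t,r=fit(F,W);print(np.degrees(th),t);print(np.round(r*1e3@R,1).tolist())
np.savez("fix.npz",th=th,R=R,t=t)
g=lambda p,h:np.round((ray(c,*z(*p),h)-t)@R*1e3,1)
print("last wall outer top",g((590,282),.026),g((589,345),.026),"first",g((264,285),.026),g((277,357),.026))
print("tab",g((390,210),.046),g((462,210),.046),g((390,233),.046))
S=np.load("scene0.npz");D=np.load("side0.npz")
for X in [(27,-142,34),(-85,-21,8)]:
    w=np.r_[R@np.array(X[:2])/1e3+t,X[2]/1e3]; print(proj(S,w),proj(D,w))
for n,q in (("behind",(0,95)),("tabstart",(-85,11))): print(n,R@np.array(q)/1e3+t)
```

```text
-27.02145875270812 [0.47750341 0.18404063]
[[0.4, 1.1], [0.3, -1.3], [-0.2, -2.5], [-0.0, -0.7], [-0.4, 1.6], [0.6, 1.4], [0.3, -0.5], [-0.9, -0.2], [-0.0, 1.0]]
last wall outer top [-18.1  80.7] [12.6 81.1] first [-17.4 -63.8] [ 17.9 -61.9]
tab [-56.5  -2.3] [-56.4  26.5] [-47.   -2.8]
[308.45362612 199.93210041] [241.13408794 230.53604216]
[251.49692637 257.79541386] [224.14778322 189.08398329]
behind [0.5206642  0.26867009]
tabstart [0.40677988 0.23245738]
```

Call:
send_rows([
  [-15, 25, 10, 0],
  [-35, 55, 40, 0],
  [-49, 72, 80, 0],
  [-49, 72, 115, 0],
  [-49, 72, 130, 0],
])

```text
t: 3.42
tool_pos: [0.5278, 0.2904, 0.0489]
orientation: [[-0.892, 0.453, -0.004], [0.453, 0.892, -0.002], [0.003, -0.003, -1.0]]
ft_force: [-0.0, -0.4, -0.2]
width: 0.001
```

```bash
cat > st.py <<'E'
from bench import arm
from h import *
import cv2,sys
f=np.load("fix.npz")
def st():
    s=arm.read_state();p=s['tool_pos'];q=(p[:2]-f["t"])@f["R"]*1e3
    o=s['orientation'];print("t",round(s['t'],2),"fix xy",np.round(q,1),"z",round(p[2]*1e3,1),"yaw",round(np.degrees(np.arctan2(o[1,1],o[0,1]))-90-np.degrees(f["th"]),2),"F_fix",np.round(np.array(s['ft_force'][:2])@f["R"],1),round(s['ft_force'][2],1))
def cap(n,out,box=None,k=1.5):
    c=arm.capture(n);np.savez(out+".npz",**c);im=c["img"][:,:,::-1]
    if box:im=im[box[1]:box[3],box[0]:box[2]]
    cv2.imwrite(f"pics/{out}.png",cv2.resize(im,None,fx=k,fy=k,interpolation=cv2.INTER_CUBIC));return c
E
python3 - <<'E'
from st import *
st();cap("wrist","w5");c=cap("side","d5",(190,130,310,250),5);st()
E
```

```text
t 3.42 fix xy [ -3.6 117.6] z 48.9 yaw 0.09 F_fix [ 0.2 -0.4] -0.2
t 3.52 fix xy [ -3.  117.7] z 49.9 yaw 0.06 F_fix [-0.6  0.3] 0.4
```

View pics/w5.png

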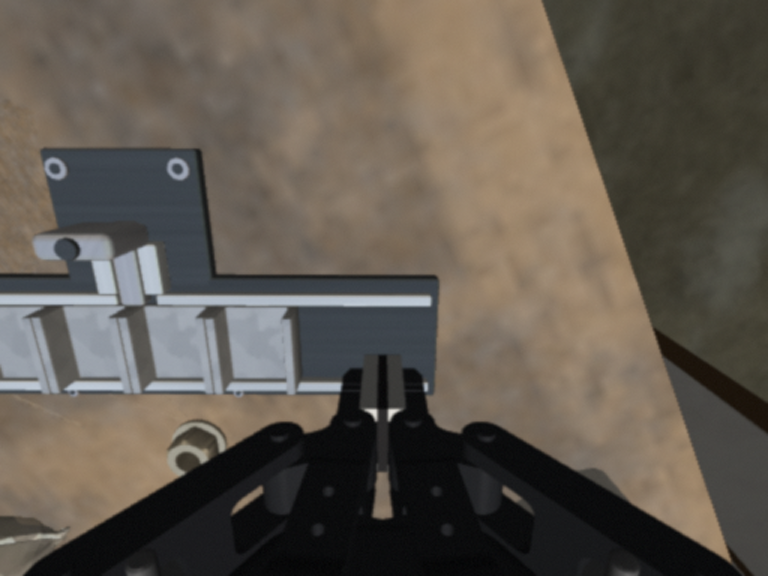

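View pics/d5.png

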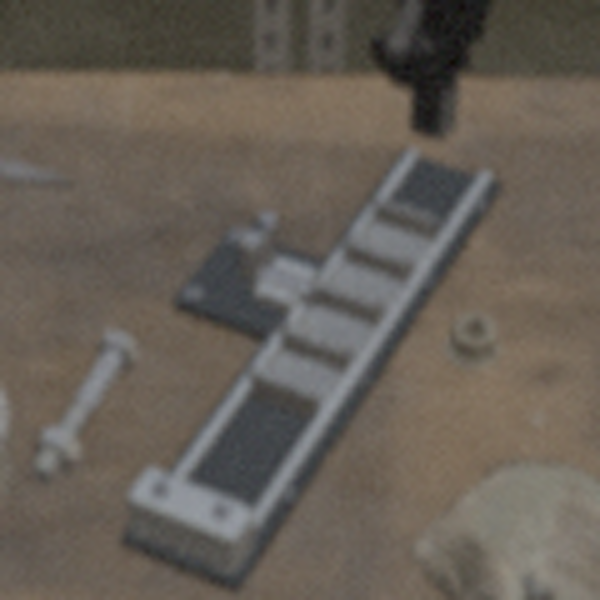

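The fingers stand centred over the empty part of the channel, about 37 mm behind the last clip. Now I'll lower between the lips.

Call:
send_rows([
  [-3, 0, 10, 0],
  [-3, 0, 20, 0],
  [-3, 0, 30, 0],
  [-3, 0, 36, 0],
  [-3, 0, 36, 0],
])

```text
t: 4.15
tool_pos: [0.5324, 0.2885, 0.0147]
orientation: [[-0.891, 0.454, -0.001], [0.454, 0.891, -0.001], [0.001, -0.001, -1.0]]
ft_force: [-0.1, 0.3, 0.3]
width: 0.002
```

Run:
```python
from st import *
st();cap("wrist","w6",(0,130,400,384),2);st()
```

```text
t 4.15 fix xy [  1.5 118. ] z 14.7 yaw -0.01 F_fix [-0.2  0.2] 0.3
t 4.2 fix xy [  1.6 118.4] z 15.1 yaw -0.01 F_fix [0.5 0.3] -0.3
```

View pics/w6.png

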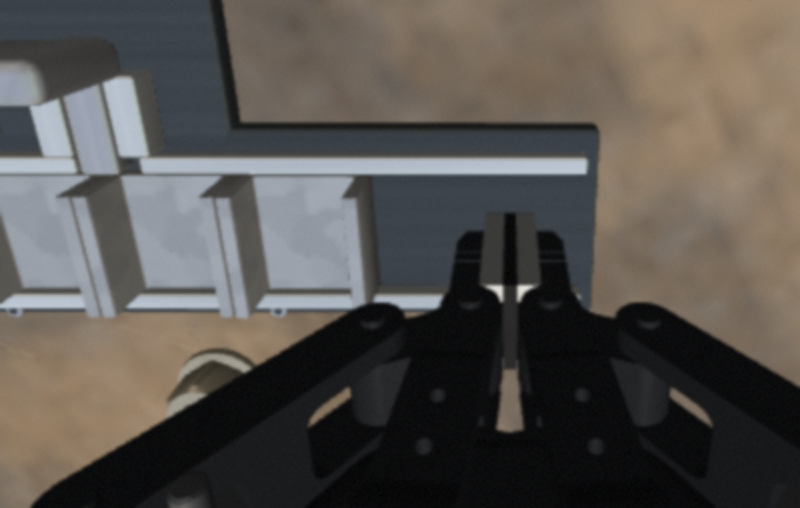

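Call:
send_rows([
  [0, -7, 0, 0],
  [0, -13, 0, 0],
  [0, -18, 0, 0],
  [0, -22, 0, 0],
  [0, -25, 0, 0],
])

```text
t: 4.82
tool_pos: [0.5215, 0.2662, 0.0155]
orientation: [[-0.891, 0.455, 0.0], [0.455, 0.891, 0.0], [-0.0, 0.0, -1.0]]
ft_force: [0.4, 0.2, -1.0]
width: 0.003
```

Call:
send_rows([
  [0, -3, 0, 0],
  [0, -6, 0, 0],
  [0, -9, 0, 0],
  [0, -12, 0, 0],
  [0, -15, 0, 0],
])

```text
t: 5.45
tool_pos: [0.5147, 0.2531, 0.0154]
orientation: [[-0.891, 0.454, 0.0], [0.454, 0.891, 0.0], [-0.0, 0.0, -1.0]]
ft_force: [1.2, 3.1, -0.1]
width: 0.002
```

Run:
```python
from st import *
st();cap("wrist","w7",(0,130,400,384),2);st()
```

```text
t 5.45 fix xy [ 1.8 78.4] z 15.4 yaw -0.01 F_fix [-0.4  3.3] -0.1
t 5.5 fix xy [ 1.8 77.9] z 15.4 yaw -0.03 F_fix [-0.5  2.5] -0.3
```

View pics/w7.png

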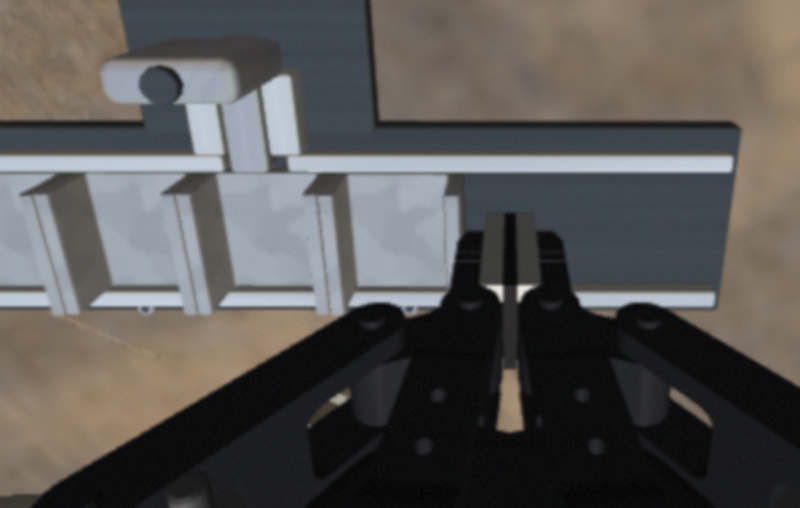

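The wall of the last clip now touches the finger's back (column ~462), and the force is about 3 N. I'll measure the clip's current face position.

Run:
```python
from st import *
c=np.load("w7.npz");z=lambda X,Y:((X+.5)/2-.5,(Y+.5)/2-.5+130)
for p,h in [((447,180),.026),((464,176),.026),((446,230),.026),((740,125),.008),((372,125),.008)]: print(p,np.round((ray(c,*z(*p),h)-f["t"])@f["R"]*1e3,1))
```

```text
(447, 180) [-21.6  64.1]
(464, 176) [-22.7  68.3]
(446, 230) [-7.5 63.3]
(740, 125) [-30.2 143.1]
(372, 125) [-30.1  41.8]
```

Call:
send_rows([
  [0, -4, 0, 0],
  [0, -8, 0, 0],
  [0, -12, 0, 0],
  [0, -16, 0, 0],
  [0, -20, 0, 0],
])

```text
t: 6.12
tool_pos: [0.5055, 0.2351, 0.0154]
orientation: [[-0.891, 0.455, 0.0], [0.455, 0.891, 0.0], [-0.0, 0.0, -1.0]]
ft_force: [1.0, 2.4, -0.0]
width: 0.002
```

Call:
send_rows([
  [0, -4, 0, 0],
  [0, -8, 0, 0],
  [0, -12, 0, 0],
  [0, -16, 0, 0],
  [0, -20, 0, 0],
])

```text
t: 6.75
tool_pos: [0.4964, 0.2172, 0.0154]
orientation: [[-0.891, 0.454, 0.0], [0.454, 0.891, 0.0], [-0.0, 0.0, -1.0]]
ft_force: [0.5, 2.5, 1.0]
width: 0.0
```

Call:
send_rows([
  [0, -3, 0, 0],
  [0, -6, 0, 0],
  [0, -9, 0, 0],
  [0, -11, 0, 0],
  [0, -13, 0, 0],
])

```text
t: 7.38
tool_pos: [0.4906, 0.2059, 0.0154]
orientation: [[-0.891, 0.454, 0.0], [0.454, 0.891, 0.0], [-0.0, 0.0, -1.0]]
ft_force: [1.2, 2.3, -0.0]
width: -0.002
```

Run:
```python
from st import *
st();cap("wrist","w8",(0,130,400,384),2);cap("side","d8",(190,130,310,250),5);st()
```

```text
t 7.38 fix xy [ 1.7 25.4] z 15.4 yaw -0.01 F_fix [-0.   2.6] -0.0
t 7.47 fix xy [ 1.8 25.1] z 15.3 yaw -0.02 F_fix [1.1 1.2] 0.2
```

View pics/w8.png

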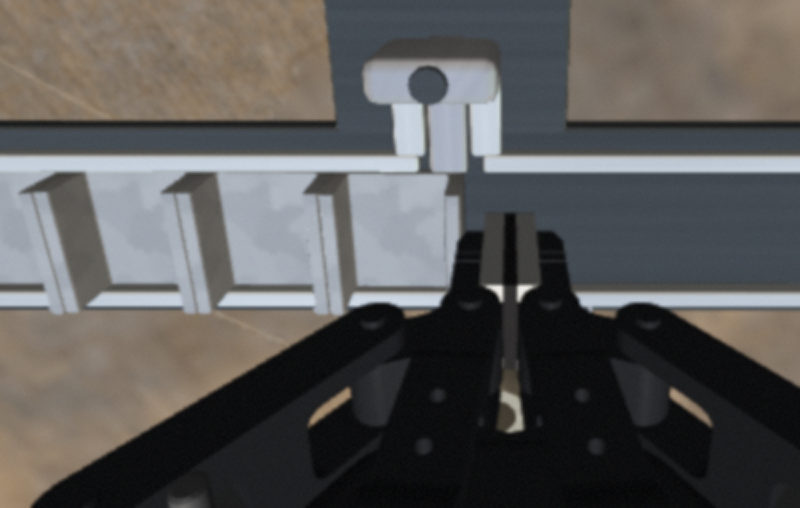

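View pics/d8.png

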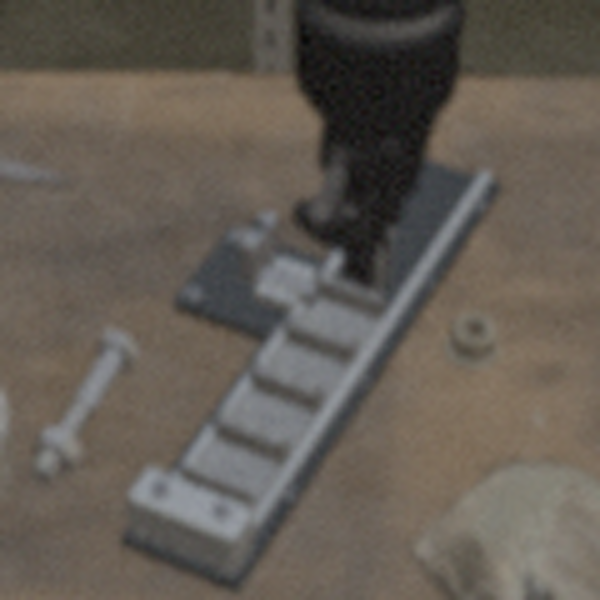

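The row is intact and flat and close to the stop, with about 9 mm left. I'll go on slowly and watch the force.

Call:
send_rows([
  [0, -1.5, 0, 0],
  [0, -3, 0, 0],
  [0, -4, 0, 0],
  [0, -5, 0, 0],
  [0, -6, 0, 0],
])

```text
t: 8.1
tool_pos: [0.4879, 0.2005, 0.0154]
orientation: [[-0.891, 0.454, 0.0], [0.454, 0.891, 0.0], [-0.0, 0.0, -1.0]]
ft_force: [1.2, 2.4, 0.1]
width: 0.002
```

Call:
send_rows([
  [0, -0.5, 0, 0],
  [0, -1, 0, 0],
  [0, -1.5, 0, 0],
  [0, -2, 0, 0],
  [0, -2.5, 0, 0],
])

```text
t: 8.72
tool_pos: [0.4867, 0.1983, 0.0153]
orientation: [[-0.891, 0.455, 0.0], [0.455, 0.891, 0.0], [0.0, 0.0, -1.0]]
ft_force: [1.8, 2.3, -0.4]
width: -0.001
```

Run:
```python
from st import *
st();cap("side","d9",(190,130,310,250),5);st()
```

```text
t 8.72 fix xy [ 1.7 16.9] z 15.3 yaw -0.01 F_fix [0.6 2.9] -0.4
t 8.78 fix xy [ 1.7 16.8] z 15.3 yaw -0.01 F_fix [-1.4  2.6] -0.4
```

View pics/d9.png

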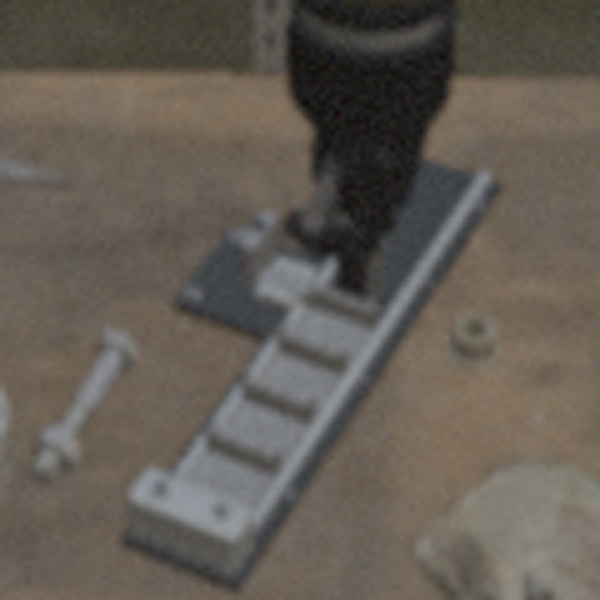

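The row is nearly against the stop, but the force has not risen yet. I'll continue in small steps.

Call:
send_rows([
  [0, -0.4, 0, 0],
  [0, -0.8, 0, 0],
  [0, -1.2, 0, 0],
  [0, -1.6, 0, 0],
  [0, -2, 0, 0],
])

```text
t: 9.4
tool_pos: [0.4858, 0.1965, 0.0153]
orientation: [[-0.891, 0.454, 0.0], [0.454, 0.891, 0.0], [-0.0, 0.0, -1.0]]
ft_force: [0.5, 2.1, 0.0]
width: 0.007
```

Call:
send_rows([
  [0, -0.3, 0, 0],
  [0, -0.6, 0, 0],
  [0, -0.9, 0, 0],
  [0, -1.2, 0, 0],
  [0, -1.5, 0, 0],
])

```text
t: 10.02
tool_pos: [0.4851, 0.1952, 0.0153]
orientation: [[-0.891, 0.454, 0.0], [0.454, 0.891, 0.0], [-0.0, 0.0, -1.0]]
ft_force: [1.3, 1.8, -0.1]
width: 0.0
```

Call:
send_rows([
  [0, -0.3, 0, 0],
  [0, -0.6, 0, 0],
  [0, -0.9, 0, 0],
  [0, -1.2, 0, 0],
  [0, -1.5, 0, 0],
])

```text
t: 10.65
tool_pos: [0.4849, 0.1947, 0.0156]
orientation: [[-0.891, 0.454, 0.001], [0.454, 0.891, 0.001], [-0.001, 0.002, -1.0]]
ft_force: [2.9, 4.7, 0.2]
width: 0.002
```

Run:
```python
from st import *
st();cap("side","da",(210,160,290,250),6);cap("wrist","wa",(0,130,400,384),2);st()
```

```text
t 10.65 fix xy [ 1.7 12.9] z 15.6 yaw 0.01 F_fix [0.5 5.5] 0.2
t 10.75 fix xy [ 1.8 12.9] z 15.7 yaw 0.01 F_fix [-1.2  5.1] 0.4
```

View pics/da.png

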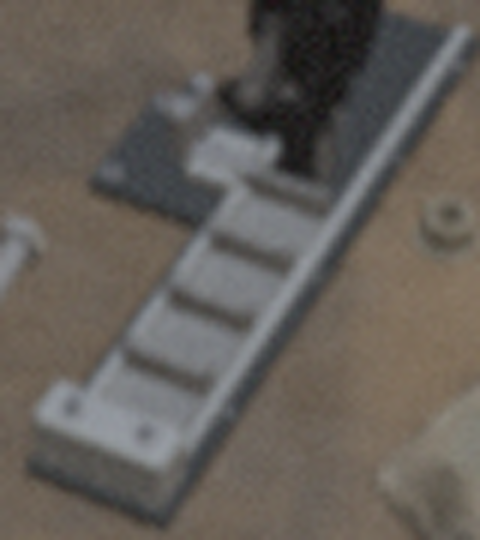

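View pics/wa.png

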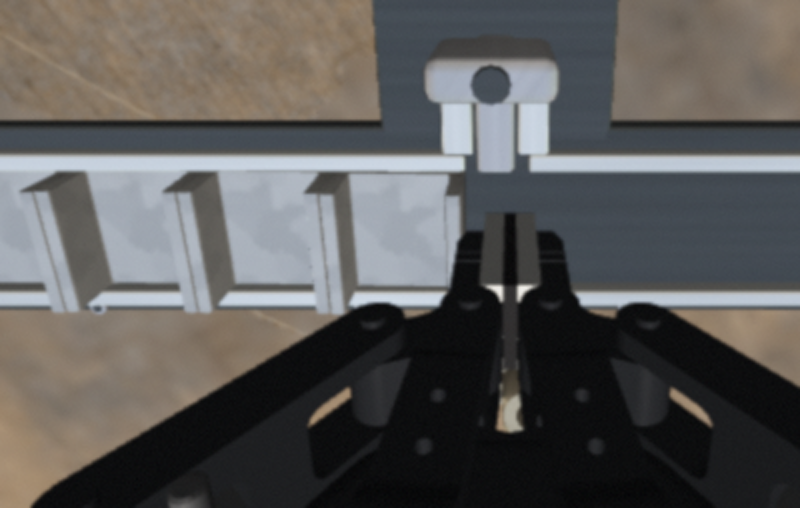

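The force has risen and the tool has stalled (0.5 mm moved of 1.5 mm commanded), so the row is against the stop. The keeper bar (478–512) is clear of the last clip's face (463). One more firm but light push to confirm.

Call:
send_rows([
  [0, -0.4, 0, 0],
  [0, -0.8, 0, 0],
  [0, -1.2, 0, 0],
  [0, -1.2, 0, 0],
  [0, -1.2, 0, 0],
])

```text
t: 11.38
tool_pos: [0.4849, 0.1946, 0.016]
orientation: [[-0.891, 0.454, 0.003], [0.454, 0.891, 0.003], [-0.001, 0.003, -1.0]]
ft_force: [2.9, 6.8, 0.2]
width: -0.001
```

Call:
send_rows([
  [0, 6, 0, 0],
  [0, 14, 0, 0],
  [0, 14, -25, 0],
  [0, 14, -55, 0],
  [0, 14, -80, 0],
])

```text
t: 12.0
tool_pos: [0.49, 0.2046, 0.0958]
orientation: [[-0.891, 0.455, -0.001], [0.455, 0.891, -0.001], [0.0, -0.002, -1.0]]
ft_force: [0.3, -0.1, -0.7]
width: -0.002
```

Call:
send_rows([
  [30, -6, 0, 0],
  [65, -12, 0, 0],
  [98, -13, 0, 0],
  [98, -13, 0, 0],
  [98, -13, 0, 0],
])

```text
t: 12.62
tool_pos: [0.3977, 0.2376, 0.0953]
orientation: [[-0.891, 0.455, 0.0], [0.455, 0.891, -0.001], [-0.001, -0.001, -1.0]]
ft_force: [-0.4, -0.1, 0.4]
width: 0.001
```

Run:
```python
from st import *
st();cap("side","db",(190,130,310,250),5);cap("scene","sb",(140,180,340,280),4);st()
```

```text
t 12.62 fix xy [-95.5  11.4] z 95.3 yaw -0.04 F_fix [-0.3 -0.3] 0.4
t 12.72 fix xy [-95.1  11.5] z 95.3 yaw -0.11 F_fix [0.4 0. ] -0.2
```

View pics/db.png

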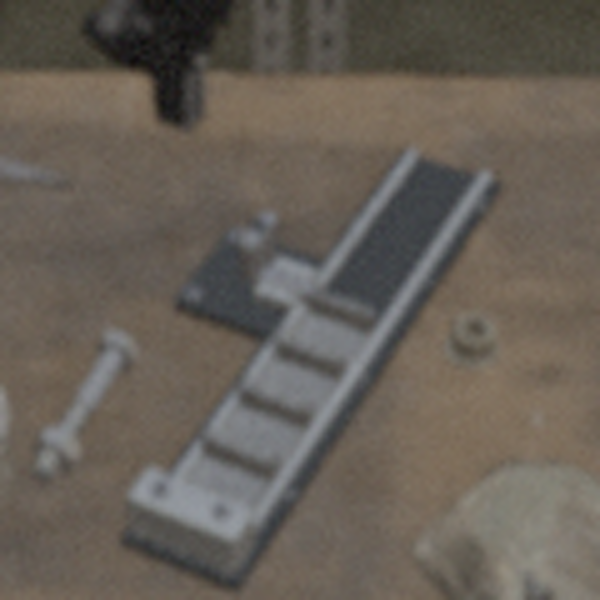

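View pics/sb.png

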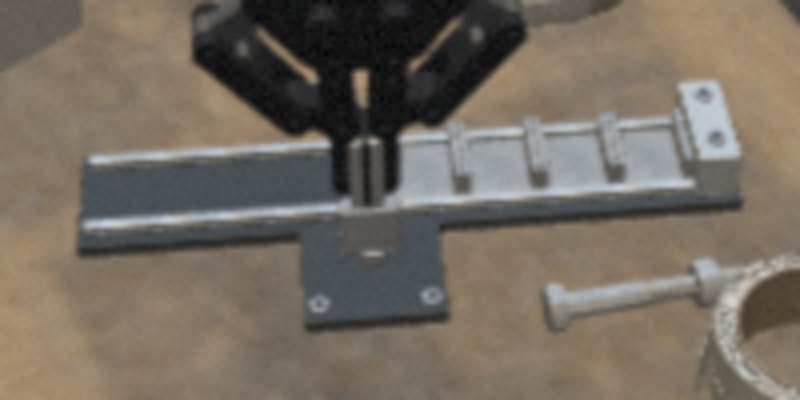

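The row sits tight against the stop block, with the first wall touching it at zoom (685,140) in the scene view, and nothing else has moved. Next I'll lower outside the tab.

Call:
send_rows([
  [0, 0, 20, 0],
  [0, 0, 40, 0],
  [0, 0, 60, 0],
  [0, 0, 68, 0],
  [0, 0, 68, 0],
])

```text
t: 13.35
tool_pos: [0.3973, 0.2377, 0.027]
orientation: [[-0.89, 0.455, -0.001], [0.455, 0.89, -0.001], [0.0, -0.001, -1.0]]
ft_force: [-0.5, 0.7, 0.6]
width: 0.004
```

Run:
```python
from st import *
st();cap("scene","sc",(140,180,340,280),4)
```

```text
t 13.35 fix xy [-95.8  11.4] z 27.0 yaw -0.07 F_fix [-0.7  0.5] 0.6
```

View pics/sc.png

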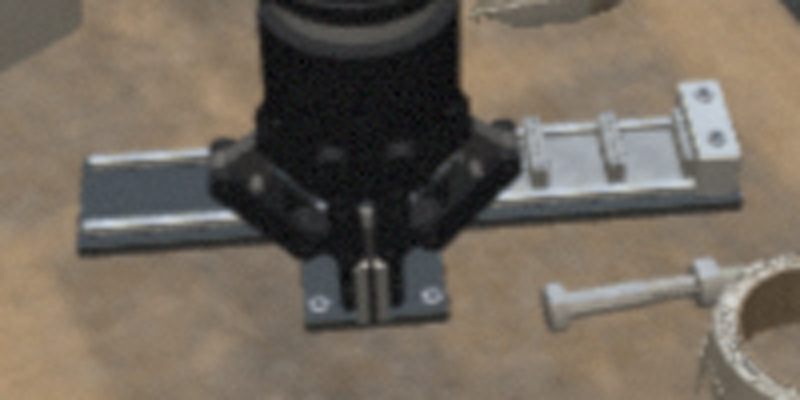

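The fingers stand over the ear, outside the tab. Pushing toward the channel.

Call:
send_rows([
  [-7, 0, 0, 0],
  [-14, 0, 0, 0],
  [-20, 0, 0, 0],
  [-24, 0, 0, 0],
  [-28, 0, 0, 0],
])

```text
t: 14.02
tool_pos: [0.4222, 0.2254, 0.0273]
orientation: [[-0.891, 0.455, -0.0], [0.455, 0.891, 0.0], [0.0, 0.0, -1.0]]
ft_force: [0.6, -0.4, -1.1]
width: 0.005
```

Call:
send_rows([
  [-3, 0, 0, 0],
  [-6, 0, 0, 0],
  [-9, 0, 0, 0],
  [-12, 0, 0, 0],
  [-14, 0, 0, 0],
])

```text
t: 14.65
tool_pos: [0.4346, 0.2191, 0.0273]
orientation: [[-0.891, 0.455, -0.0], [0.455, 0.891, 0.0], [0.0, -0.0, -1.0]]
ft_force: [-0.4, 0.7, -0.1]
width: -0.002
```

Run:
```python
from st import *
st();cap("wrist","wd",(60,100,460,384),2);st()
```

```text
t 14.65 fix xy [-54.2  11.7] z 27.3 yaw -0.01 F_fix [-0.7  0.5] -0.1
t 14.7 fix xy [-53.8  11.7] z 27.3 yaw -0.03 F_fix [-0.1 -0.4] -0.4
```

View pics/wd.png

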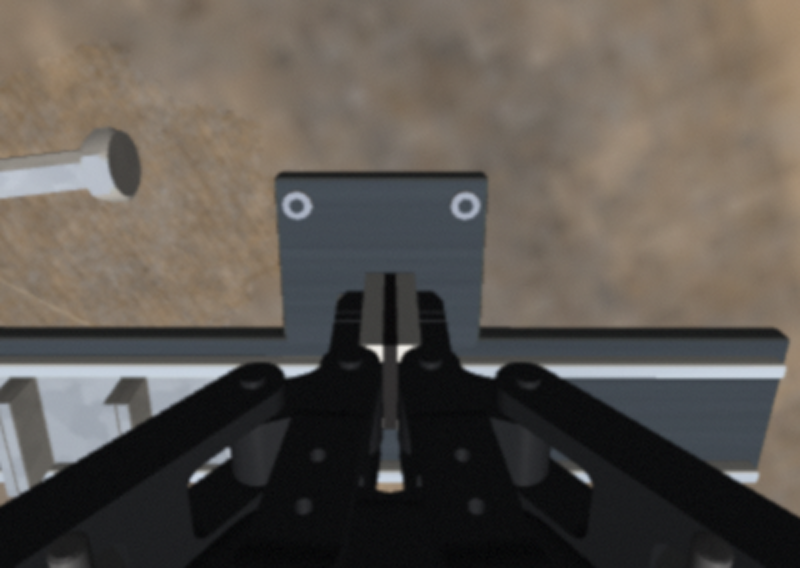

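The tab is hidden behind the fingers here. The TCP is at fixture x = -54, with about 10 mm of travel left, so I'll continue until the force rises.

Call:
send_rows([
  [-1.5, 0, 0, 0],
  [-3, 0, 0, 0],
  [-4.5, 0, 0, 0],
  [-6, 0, 0, 0],
  [-7, 0, 0, 0],
])

```text
t: 15.32
tool_pos: [0.4408, 0.2159, 0.0273]
orientation: [[-0.891, 0.455, -0.0], [0.455, 0.891, -0.0], [0.0, -0.0, -1.0]]
ft_force: [-1.9, 0.6, 0.4]
width: -0.002
```

Call:
send_rows([
  [-0.5, 0, 0, 0],
  [-1, 0, 0, 0],
  [-1.5, 0, 0, 0],
  [-2, 0, 0, 0],
  [-2.5, 0, 0, 0],
])

```text
t: 15.95
tool_pos: [0.4429, 0.2148, 0.0273]
orientation: [[-0.891, 0.454, -0.0], [0.454, 0.891, 0.0], [0.0, 0.0, -1.0]]
ft_force: [-0.9, 0.9, 0.4]
width: -0.0
```

Run:
```python
from st import *
st();cap("side","de",(190,130,310,250),5);st()
```

```text
t 15.95 fix xy [-44.8  11.7] z 27.3 yaw -0.01 F_fix [-1.2  0.4] 0.4
t 16.0 fix xy [-44.7  11.7] z 27.3 yaw -0.01 F_fix [-1.2  0.2] -0.1
```

View pics/de.png

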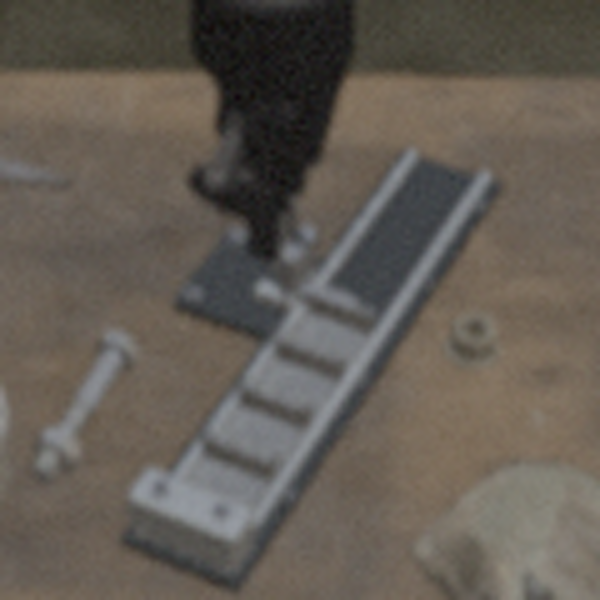

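The keeper's bar is entering the channel behind the last clip (340,295). I'll keep going until it hits its limit.

Call:
send_rows([
  [-0.6, 0, 0, 0],
  [-1.2, 0, 0, 0],
  [-1.8, 0, 0, 0],
  [-2.4, 0, 0, 0],
  [-3, 0, 0, 0],
])

```text
t: 16.62
tool_pos: [0.444, 0.2142, 0.0273]
orientation: [[-0.891, 0.454, -0.003], [0.454, 0.891, 0.0], [0.003, -0.001, -1.0]]
ft_force: [-6.7, 2.7, 4.1]
width: 0.003
```

The tool stalled at 7 N, so the keeper is at its end. I'll back off, lift and check.

Call:
send_rows([
  [6, 0, 0, 0],
  [25, 0, 0, 0],
  [30, 0, -25, 0],
  [30, 0, -60, 0],
  [30, 0, -90, 0],
])

```text
t: 17.25
tool_pos: [0.4199, 0.2271, 0.1188]
orientation: [[-0.891, 0.455, 0.003], [0.455, 0.891, 0.001], [-0.002, 0.002, -1.0]]
ft_force: [1.0, 0.3, -0.3]
width: 0.0
```

Call:
send_rows([
  [-30, 0, -10, 0],
  [-75, 0, -30, 0],
  [-110, 0, -50, 0],
  [-110, 0, -60, 0],
  [-110, 0, -60, 0],
])

```text
t: 17.88
tool_pos: [0.5171, 0.1775, 0.1779]
orientation: [[-0.891, 0.454, 0.001], [0.454, 0.891, 0.001], [-0.001, 0.001, -1.0]]
ft_force: [-0.7, 0.2, 0.0]
width: 0.003
```

Run:
```python
from st import *
st();cap("side","df",(190,130,310,250),5);cap("wrist","wf",(50,90,370,330),2.5);st()
```

```text
t 17.88 fix xy [38.3 12.2] z 177.9 yaw -0.01 F_fix [-0.7 -0.1] 0.0
t 17.98 fix xy [36.9 11.9] z 176.7 yaw 0.08 F_fix [-0.2 -0.5] -1.0
```

View pics/df.png

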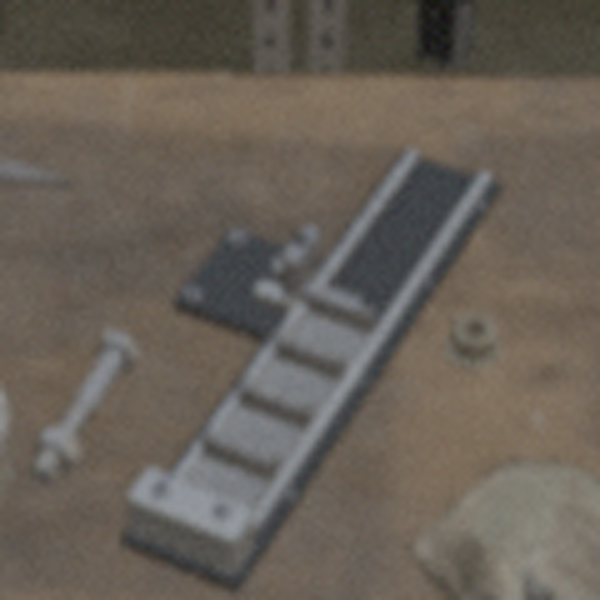

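View pics/wf.png

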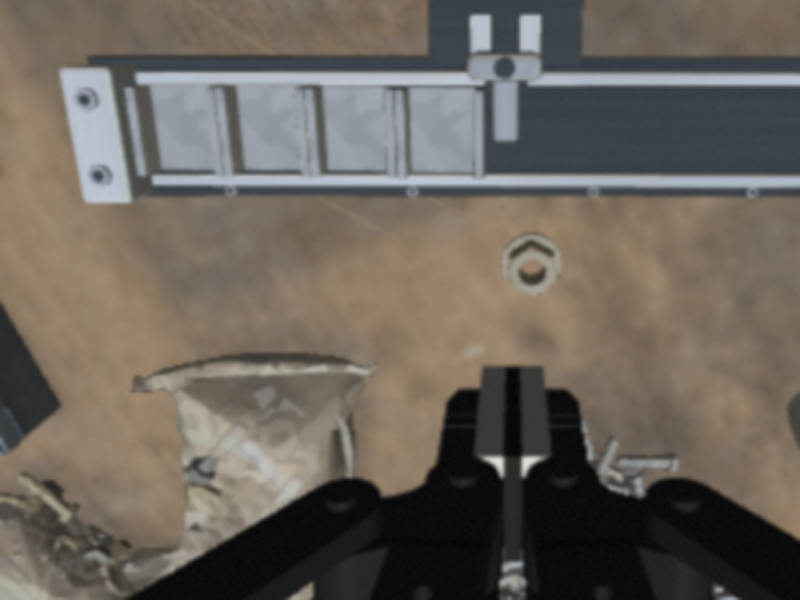

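The bar lies across the channel (505,85–140) behind the last clip (484), and the clips sit in a tight row by the stop. A numeric check follows.

Run:
```python
from st import *
c=np.load("wf.npz");z=lambda X,Y:((X+.5)/2.5-.5+50,(Y+.5)/2.5-.5+90)
for n,p,h in [("stop face top",(114,68),.034),("stop face top",(131,202),.034),("first wall top front",(126,90),.026),("first wall",(139,174),.026),("last wall outer top",(485,92),.026),("last wall",(484,175),.026),("tab outer y-",(468,55),.046),("tab outer y+",(541,55),.046),("tab inner",(505,81),.046),("bar tip",(505,141),.017),("ear-plate",(582,64),.008)]:
    print(n,np.round((ray(c,*z(*p),h)-f["t"])@f["R"]*1e3,1))
```

```text
stop face top [ -26.2 -140.4]
stop face top [  26.9 -142.7]
first wall top front [ -17.1 -141.4]
first wall [  17.  -141.7]
last wall outer top [-16.6   2.3]
last wall [17.2  1.6]
tab outer y- [-31.7  -3. ]
tab outer y+ [-31.8  23.8]
tab inner [-22.4  10.6]
bar tip [ 4.5 10.2]
ear-plate [-26.5  42.5]
```

```bash
python3 -c "
from bench import arm
print(arm.close_job())"
```

```text
the job is handed in; nothing more can be done
None
```

The row of clips is tight against the end stop, the keeper is fully in behind the last clip, and I have handed the job in (the arm reports no verdict). The shut fingers pushed only on the last clip, at about 3 N. At the stop the force rose to about 7 N and the tool stalled. I then pushed the keeper tab in until it too stalled, at about 7 N, and lifted the arm clear. The arm's clock read about 18 s against the limit of 45 s.

Checks in the last pictures, in the fixture frame and good to about 2 mm:
- **First clip:** its face is at y ≈ -141.5 mm, and the stop face is at -142 mm.
- **Last clip:** its back face is at y ≈ 2 mm, which is its place in a tight row. I saw no gaps between clips and none tipped.
- **Keeper:** the tab centre is at x ≈ -27 mm, so the slide is at about its full 26 mm. The bar lies across the channel at y ≈ 10 mm.
- **Loose nut and bolt:** they look unmoved in the pictures; I did not measure their positions.

No check failed. The only disagreement was early on: the scene and side cameras put the fixture angle at -28.1° and -26.3°. I used the close wrist view, -27.0°, which the later moves bore out.

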